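Row up washed sleeves at the drying blower and hold its shutter half open

ROBOT

A 6-joint arm with a two-finger parallel gripper is mounted at the origin on the work surface. World frame = base frame: x ahead of the robot, y to its left, z up, the work surface at z = 0. Lengths are in m, angles in rad, forces in N, time in s.
With the tool pointing down it reaches from about 0.35 to 0.775 m from the base axis. Payload 5.5 kg.
Tool frame: the origin (TCP) lies at the very end of the fingers, on their centre line; the grasp point (between the pads) lies 19 mm behind it; z points along the fingers, y is the direction in which the jaws open and shut (so a half turn about z gives the same grasp; the last joint's range is limited). The gripper opens to 85 mm and grips with 20 to 120 N. Pads are 22 mm wide; open, the fingers measure 114 mm over their backs; the gripper's body (76 mm by 85 mm) begins 54 mm behind the grasp point. The pads swing forward as they close: fully open they stand 13 mm farther back than shut.
Start: joints at [0.983, 0.313, 0.046, 1.304, 0, 1.431], TCP at [0.249, 0.518, 0.231] pointing down, gripper open.
Joint ranges: [-2.76, 2.76], [-0.86, 1.69], [-1.03, 1.26], [-2.2, 2.34], [-1.47, 1.5], [-3.14, 3.14]. Speed limits (rad/s): [2.57, 2.57, 3.14, 3.14, 3.14, 3.14].

INTERFACE

Orientations are given as a unit quaternion [w, x, y, z].
In Python, from workcell import get_state, imaging, env, spotter gives the robot as it stands.
- The arm moves only by the tool play_rows, never from a script. Its argument "moves" is a list of rows, each an object with "claw": the finger opening in cm, from 0 to 8.54; "delta_pos": the shift along the tool's x, y, z in cm, a list of three; "twist": the turn about the tool's z in degrees. A call has 1 to 12 rows; each row is the pose to reach, as a shift and turn from the pose commanded when the call began, along the tool's axes at that moment; what a row does not reach only later rows make up. A row lasts 1/8 s, in which the tool goes at most 62.5 mm and 10.7 degrees, less where a joint would pass 70% of its speed; a pose out of reach is approached as far as the arm can. A call with a gripper value outside its range is refused whole. The fingers move at their own pace and stop on an object; "force" is the grip in N (left out, the last holds). Time passes only in rows, so rows that repeat a pose let the fingers close. It gives the time, the measured TCP pose, the force and the opening at its end, in the units of the state.
- get_state(): the state, without advancing time (a new reading comes with each control period).
- imaging.read_camera(name): name is "scene" or "top" or "wrist"; returns the picture (384x512x3 uint8, red, green, blue); there is no depth.
- imaging.camera_info(name): a dict with "fx", "fy", "cx", "cy" (pixels), "world_to_cam" (4x4, takes a point from world to camera coordinates). Camera axes: x right, y down, z forward; pixel columns grow to the right and rows downward; lengths in m; the calibration is good to about 2 mm. A picture is of the moment at which its call begins: read the wrist's pose just before it. camera_info takes no time and is no camera call; for the wrist camera it gives the pose at the moment of the call.
- env.hand_in(): hands the job in, once; it reports no verdict.
Trained networks look in the newest picture that a camera, given by its name, has taken for a name from the list of things; names that differ only in an ending like _2 or _b are one class to them, and where a whole thing is asked for, a point or a joint stands for the part that bears it (a point fixed in the world has none). Each returns a list of dicts, best first, with "conf" (0 to 1); they miss things now and then, are a little off and sometimes report something else, mostly with a low value. They report only what shows in the picture. A call takes as long as a camera call. They do not tell look-alikes from the thing itself.
- spotter.spot_in(camera, query): "extent" ([left, top, right, bottom] in pixels, round what is visible of it).
The state is a dict: "clock": time; "joint_pos": joint angles; "qvel": joint speeds; "tau": joint torques, N m; "tcp_pos": TCP position; "orientation": TCP orientation; "wrist_force": force on the tool from outside, world axes, zero at the start; "ft_torque": the same for the moment, N m; "finger_gap": finger opening in m.
Only numpy, scipy, OpenCV 4.12 (cv2) and the standard library are available. Lean on these libraries where they do the work, as an engineer would, in place of code of your own. Each camera call takes 0.05 s, during which the arm holds its last target. There are 200 camera calls.

TASK

Take the two brass bearing sleeves off the black draining mat and stand them upright on the two empty white discs of the drying shelf, each wholly on its own disc, so that all three sleeves make one neat row, and let go of them. Only then slide the blower's sprung shutter by its yellow post to half travel, with the post in line with the red marks, and finish while still holding it there with the fingers, because it springs shut when released. Leave the blue can, the amber jar and the wrench where they are.

Things in the scene. Friction and masses are not known exactly. Their poses are not given: they have to be found in the camera images.
- blower: Bench-top parts-drying blower, fixed to the bench. Origin: on the bench under the centre of its grey box. The box is 120 mm deep (x), 280 mm wide (y), its top 90 mm high. In front of it (towards -x of the blower, near the robot) is a dark steel drying shelf, 140 mm deep and 280 mm wide, its top 25 mm high, from x = -200 to -60 mm. Blower z is up; blower +y is the direction in which the shutter opens. Turned by up to about 15 degrees.
- disc0 (a point): Centre of the white painted disc (60 mm diameter, flat) at the +y end of the drying shelf, on the shelf's top. It already carries a sleeve at the start. The three discs stand in a line along the blower's y, 85 mm apart, 130 mm in front of the blower's origin.
- disc1 (a point): Centre of the middle white disc on the shelf's top; empty at the start.
- disc2 (a point): Centre of the white disc at the -y end of the shelf, on the shelf's top; empty at the start.
- shutter_post (a point): Yellow round post, 18 mm diameter, that stands upright on the blue shutter plate on top of the blower box. This point is on its axis, half-way up the post: the post's foot (top of the plate, about 95 mm above the bench) is 25 mm below it, its top 25 mm above it. The plate is 84 x 110 mm and slides along the blower's y.
- shutter (a joint): Travel of the shutter in m towards the blower's +y: 0 = shut (where the spring keeps it, post at the white marks nearer the -y end, at blower y = -50 mm), 0.050 = half travel (post in line with the red marks, at blower y = 0), 0.100 = end stop. The spring pulls back with about 4 N when shut, 10 N at half and 16 N at full travel; it closes by itself when released.
- sleeve_a_mid (a point): Centre (half-way up) of an upright brass bearing sleeve: open tube, 44 mm outer and 30 mm inner diameter, 60 mm tall, about 0.25 kg. This one stands on disc0 at the start. The three sleeves are alike, any may stand on any disc.
- sleeve_b_mid (a point): Centre (half-way up) of a like sleeve, standing on the draining mat at the start.
- sleeve_c_mid (a point): Centre (half-way up) of a like sleeve, standing on the draining mat at the start.
- mat: Black rubber draining mat, 140 x 240 x 4 mm, fixed flat on the bench. Origin: centre of its underside.
- can: Bystander: blue can, 66 mm diameter, 130 mm tall. Origin: centre of its foot.
- jar: Bystander: amber jar, 56 mm diameter, 80 mm tall. Origin: centre of its foot.
- wrench: Bystander: steel wrench, 180 mm long, lying on the bench along its x. Origin: about the middle of its length, on the bench.
Not all that is in view belongs to the job. What is shaped like the part that bears sleeve_c_mid but pink, purple or turquoise is not meant.

How it is judged:
On the way:
1. all three sleeves stand upright on the three discs, let go and at rest, with the shutter still shut (((horizontal distance between sleeve_a_mid and disc0 below 0.01 m and z of sleeve_a_mid in the frame of disc0 between 0.027 and 0.034 m) or (horizontal distance between sleeve_b_mid and disc0 below 0.01 m and z of sleeve_b_mid in the frame of disc0 between 0.027 and 0.034 m) or (horizontal distance between sleeve_c_mid and disc0 below 0.01 m and z of sleeve_c_mid in the frame of disc0 between 0.027 and 0.034 m)) and ((horizontal distance between sleeve_a_mid and disc1 below 0.01 m and z of sleeve_a_mid in the frame of disc1 between 0.027 and 0.034 m) or (horizontal distance between sleeve_b_mid and disc1 below 0.01 m and z of sleeve_b_mid in the frame of disc1 between 0.027 and 0.034 m) or (horizontal distance between sleeve_c_mid and disc1 below 0.01 m and z of sleeve_c_mid in the frame of disc1 between 0.027 and 0.034 m)) and ((horizontal distance between sleeve_a_mid and disc2 below 0.01 m and z of sleeve_a_mid in the frame of disc2 between 0.027 and 0.034 m) or (horizontal distance between sleeve_b_mid and disc2 below 0.01 m and z of sleeve_b_mid in the frame of disc2 between 0.027 and 0.034 m) or (horizontal distance between sleeve_c_mid and disc2 below 0.01 m and z of sleeve_c_mid in the frame of disc2 between 0.027 and 0.034 m)) and contact force between the fingers and sleeve_a below 0.2 N and contact force between the fingers and sleeve_b below 0.2 N and contact force between the fingers and sleeve_c below 0.2 N and linear speed of each of sleeve_a, sleeve_b, sleeve_c below 0.02 m/s and value of joint shutter below 0.006 m), for 0.2 s.
At the end, for the whole second after the job is handed in: A sleeve stands upright, at rest and untouched on each of the three discs, its centre within 10 mm of the disc's centre; the shutter rests at 50 mm of its travel within 8 mm, and the fingers bear on it with more than 4 N (((horizontal distance between sleeve_a_mid and disc0 below 0.01 m and z of sleeve_a_mid in the frame of disc0 between 0.027 and 0.034 m) or (horizontal distance between sleeve_b_mid and disc0 below 0.01 m and z of sleeve_b_mid in the frame of disc0 between 0.027 and 0.034 m) or (horizontal distance between sleeve_c_mid and disc0 below 0.01 m and z of sleeve_c_mid in the frame of disc0 between 0.027 and 0.034 m)) and ((horizontal distance between sleeve_a_mid and disc1 below 0.01 m and z of sleeve_a_mid in the frame of disc1 between 0.027 and 0.034 m) or (horizontal distance between sleeve_b_mid and disc1 below 0.01 m and z of sleeve_b_mid in the frame of disc1 between 0.027 and 0.034 m) or (horizontal distance between sleeve_c_mid and disc1 below 0.01 m and z of sleeve_c_mid in the frame of disc1 between 0.027 and 0.034 m)) and ((horizontal distance between sleeve_a_mid and disc2 below 0.01 m and z of sleeve_a_mid in the frame of disc2 between 0.027 and 0.034 m) or (horizontal distance between sleeve_b_mid and disc2 below 0.01 m and z of sleeve_b_mid in the frame of disc2 between 0.027 and 0.034 m) or (horizontal distance between sleeve_c_mid and disc2 below 0.01 m and z of sleeve_c_mid in the frame of disc2 between 0.027 and 0.034 m)) and contact force between the fingers and sleeve_a below 0.2 N and contact force between the fingers and sleeve_b below 0.2 N and contact force between the fingers and sleeve_c below 0.2 N and linear speed of each of sleeve_a, sleeve_b, sleeve_c below 0.02 m/s and value of joint shutter between 0.042 and 0.058 m and velocity of joint shutter between -0.01 and 0.01 m/s and contact force between the fingers and shutter above 4 N); the arm keeps its last pose, push and grip.
It fails at once if the can is displaced by more than 20 mm (distance of can from where it was at the start of the episode above 0.02 m).
It fails at once if the jar is displaced by more than 20 mm (distance of jar from where it was at the start of the episode above 0.02 m).
It fails at once if the wrench is displaced by more than 20 mm (distance of wrench from where it was at the start of the episode above 0.02 m).
It fails at once if the shutter is opened before the row is complete (value of joint shutter above 0.015 m and not (((horizontal distance between sleeve_a_mid and disc0 below 0.01 m and z of sleeve_a_mid in the frame of disc0 between 0.027 and 0.034 m) or (horizontal distance between sleeve_b_mid and disc0 below 0.01 m and z of sleeve_b_mid in the frame of disc0 between 0.027 and 0.034 m) or (horizontal distance between sleeve_c_mid and disc0 below 0.01 m and z of sleeve_c_mid in the frame of disc0 between 0.027 and 0.034 m)) and ((horizontal distance between sleeve_a_mid and disc1 below 0.01 m and z of sleeve_a_mid in the frame of disc1 between 0.027 and 0.034 m) or (horizontal distance between sleeve_b_mid and disc1 below 0.01 m and z of sleeve_b_mid in the frame of disc1 between 0.027 and 0.034 m) or (horizontal distance between sleeve_c_mid and disc1 below 0.01 m and z of sleeve_c_mid in the frame of disc1 between 0.027 and 0.034 m)) and ((horizontal distance between sleeve_a_mid and disc2 below 0.01 m and z of sleeve_a_mid in the frame of disc2 between 0.027 and 0.034 m) or (horizontal distance between sleeve_b_mid and disc2 below 0.01 m and z of sleeve_b_mid in the frame of disc2 between 0.027 and 0.034 m) or (horizontal distance between sleeve_c_mid and disc2 below 0.01 m and z of sleeve_c_mid in the frame of disc2 between 0.027 and 0.034 m)))).
It also fails if it takes over 61 s, if anything falls off the work surface, if the arm or the gripper's body presses on something with over 40 N, if the wrist force passes 120 N, or if a joint passes its speed limit or range.

## Working session

There is one attempt and no reset: what is moved stays moved. The work goes in short steps, Python scripts to look and compute and a tool call to move; the robot and the scene stay as the last step left them, time stands still between calls to the robot, and variables do not carry over. Pictures are saved under pics/ and viewed, about 8 in all and at most 12, crops included, and the job is handed in when it is done.

Besides the shell and the picture viewer there is one more tool, called after "Request:" by a JSON object that holds its "fn" and its "kwargs", one argument or row to a line. play_rows: Moves the arm, as the interface text tells. Its arguments: {"type":"object","properties":{"moves":{"type":"array"},"force":{"type":"number"}},"required":["moves"]}

```bash
mkdir -p pics; ls
python3 - <<'E'
from workcell import get_state, imaging, env, spotter
import cv2,numpy as np
s=get_state();print(s)
for c in("scene","top"):
    im=imaging.read_camera(c);cv2.imwrite(f"pics/{c}0.png",im[:,:,::-1])
    k=imaging.camera_info(c);print(c,{a:np.round(k[a],4).tolist() for a in k})
    for q in("sleeve_b_mid","shutter_post","blower","mat","can","jar","wrench"):
        print(q,[(np.round(d["extent"],1).tolist(),round(d["conf"],2)) for d in spotter.spot_in(c,q)][:5])
E
```

```text
pics
{'clock': 0.0, 'joint_pos': array([9.83418212e-01, 3.13973698e-01, 4.49627846e-02, 1.30357730e+00,
       8.42877512e-06, 1.43119466e+00]), 'qvel': array([ 0.00167353, -0.00031283,  0.00093557,  0.00039258, -0.000307  ,
        0.00030115]), 'tau': array([-1.33850644e-03, -4.80631614e+01,  2.98532706e+01,  1.94873207e-02,
       -3.25799529e-04, -7.95342032e-06]), 'tcp_pos': array([0.24867589, 0.51788089, 0.23041743]), 'orientation': array([-3.22480568e-04,  2.22022387e-01,  9.75041157e-01, -8.35904018e-04]), 'wrist_force': array([-0.3262388 , -0.42208985, -0.58383422]), 'ft_torque': array([0.07569088, 0.07305046, 0.05486981]), 'finger_gap': 0.08533969516114606}
scene {'fx': 425.2447, 'fy': 425.2447, 'cx': 262.1984, 'cy': 200.0757, 'world_to_cam': [[-0.4735, 0.8807, 0.0137, 0.2363], [0.7664, 0.4196, -0.4863, -0.3427], [-0.434, -0.2198, -0.8737, 1.5473], [0.0, 0.0, 0.0, 1.0]]}
sleeve_b_mid [([210.1, 169.3, 224.8, 191.7], 0.72)]
shutter_post [([241.1, 233.9, 288.5, 275.7], 0.94)]
blower [([223.2, 201.7, 350.9, 316.1], 0.57)]
mat [([165.2, 142.2, 239.7, 202.0], 0.97)]
can [([138.2, 183.6, 169.2, 219.5], 0.92)]
jar [([170.4, 217.0, 192.9, 246.2], 0.78), ([221.1, 202.4, 350.8, 315.2], 0.2)]
wrench [([384.0, 264.4, 418.1, 322.7], 0.59)]
top {'fx': 422.7093, 'fy': 422.7093, 'cx': 260.8819, 'cy': 188.1919, 'world_to_cam': [[0.0209, -0.9997, 0.0105, -0.018], [-0.9912, -0.0221, -0.1305, 0.5184], [0.1307, -0.0077, -0.9914, 1.4823], [0.0, 0.0, 0.0, 1.0]]}
sleeve_b_mid [([298.9, 194.3, 315.1, 206.9], 0.48)]
shutter_post []
blower [([181.8, 125.0, 262.3, 211.7], 0.65)]
mat [([296.2, 189.3, 359.4, 230.7], 0.55)]
can [([327.8, 139.5, 355.2, 163.8], 0.91)]
jar [([300.0, 136.1, 317.1, 152.8], 0.81)]
wrench [([129.2, 160.2, 140.4, 203.1], 0.58), ([181.0, 128.6, 265.5, 209.8], 0.25)]
```

Run:
```python
import cv2,numpy as np
a=cv2.imread("pics/scene0.png")[130:330,125:425];b=cv2.imread("pics/top0.png")[100:240,120:370]
a=cv2.resize(a,(800,533),interpolation=cv2.INTER_CUBIC);b=cv2.resize(b,(800,448),interpolation=cv2.INTER_CUBIC)
cv2.imwrite("pics/a.png",a);cv2.imwrite("pics/b.png",b)
```

```text
(no output)
```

View pics/a.png

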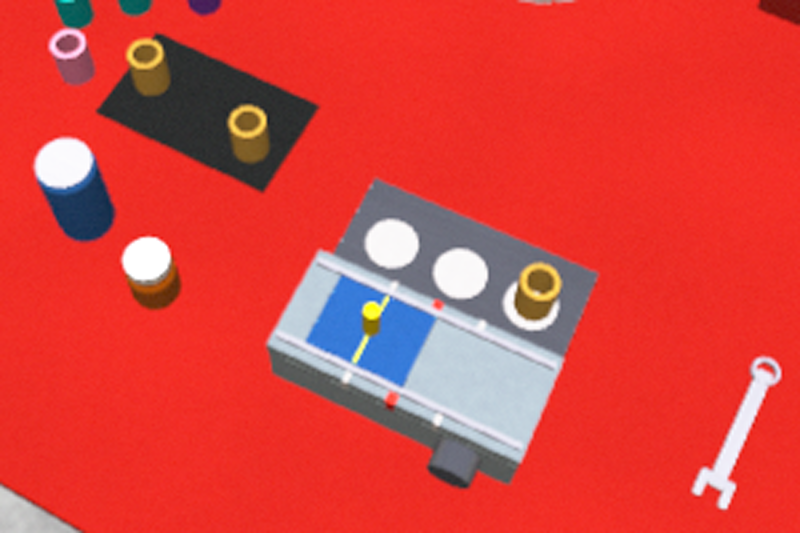

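View pics/b.png

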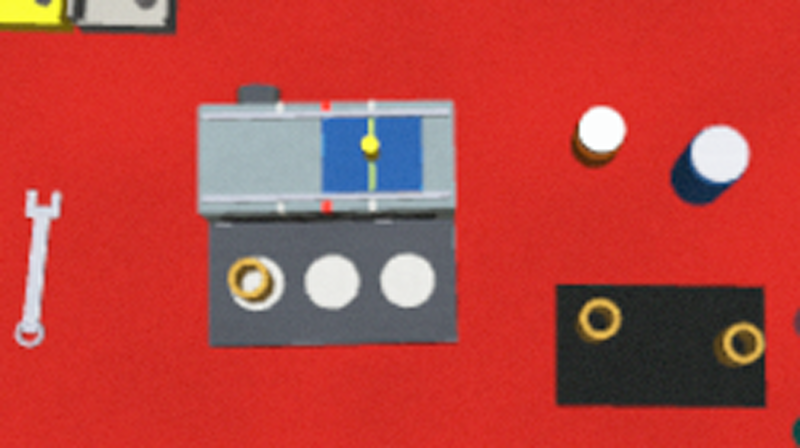

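Two brass sleeves stand on the mat: top-view rings near pixels (307.5,199.7) and (352,207). Discs are near (200,188), (224,188) and (247,187.5), with disc0 occupied. The post is near (235,145) and the shutter is shut. The pink and turquoise tubes are decoys. Next I compute positions.

```bash
cat > h.py <<'E'
from workcell import get_state, imaging, env, spotter
import cv2,numpy as np
from scipy.spatial.transform import Rotation as R
def ray(k,uv,z):
    T=np.array(k["world_to_cam"]);Ri=T[:3,:3].T;o=-Ri@T[:3,3]
    d=Ri@np.array([(uv[0]-k["cx"])/k["fx"],(uv[1]-k["cy"])/k["fy"],1.]);return o+d*(z-o[2])/d[2]
def proj(k,p):
    T=np.array(k["world_to_cam"]);q=T[:3,:3]@p+T[:3,3];return np.array([q[0]/q[2]*k["fx"]+k["cx"],q[1]/q[2]*k["fy"]+k["cy"]])
def blobs(mask,lo,hi):
    n,l,st,ce=cv2.connectedComponentsWithStats(mask.astype(np.uint8));return [(ce[i],st[i]) for i in range(1,n) if lo<=st[i,4]<=hi]
def toolrel(p,s=None):
    "world point -> tool-frame delta in cm from measured TCP"
    s=s or get_state();q=s["orientation"];return R.from_quat([q[1],q[2],q[3],q[0]]).inv().apply(np.array(p)-s["tcp_pos"])*100
E
python3 - <<'E'
from h import *
for c in("scene","top"):
    im=cv2.imread(f"pics/{c}0.png");k=imaging.camera_info(c);hsv=cv2.cvtColor(im,cv2.COLOR_BGR2HSV)
    h,s,v=cv2.split(hsv)
    for n,m,z in(("white",(s<25)&(v>190),.025),("brass",(h>12)&(h<28)&(s>120)&(v>120),.064),("yellow",(h>=26)&(h<34)&(s>150)&(v>150),.145),("redmark",0*h,0)):
        for ce,st in blobs(m,12,900):
            if 120<ce[0]<430 and 130<ce[1]<330:print(c,n,ce.round(1),st,ray(k,ce,z).round(4))
s=get_state();q=s["orientation"];print(R.from_quat([q[1],q[2],q[3],q[0]]).as_matrix().round(3));k=imaging.camera_info("wrist");print(k)
E
```

```text
scene white [148.5 190.9] [139 183  21  17 283] [ 0.6137 -0.3441  0.025 ]
scene white [271.5 221. ] [262 212  20  19 292] [0.5219 0.044  0.025 ]
scene white [179.5 226.8] [171 219  18  16 221] [ 0.6713 -0.1894  0.025 ]
scene white [297.3 232.3] [287 223  21  19 302] [0.518  0.1292 0.025 ]
scene white [290.  247.2] [243 225  92  44 301] [0.5716 0.1314 0.025 ]
scene white [321.9 247. ] [314 236  21  18 112] [0.5261 0.2134 0.025 ]
scene white [276.2 277.1] [227 252  95  48 327] [0.6721 0.1378 0.025 ]
scene white [400.8 293.5] [385 265  32  56 350] [0.5482 0.4649 0.025 ]
scene brass [179.5 153.7] [173 145  14  20 191] [ 0.4682 -0.3174  0.064 ]
scene brass [217.4 178.5] [210 169  15  21 225] [ 0.49   -0.1633  0.064 ]
scene brass [326.3 238.6] [319 229  16  21 245] [0.5141 0.2159 0.064 ]
scene brass [182.7 236.7] [173 231  18  10  49] [ 0.7059 -0.1484  0.064 ]
scene brass [263.8 251.9] [262 249   5   7  27] [0.6358 0.0777 0.064 ]
scene yellow [263.9 246.7] [261 244   7   6  31] [0.6525 0.0854 0.145 ]
top white [220.3 134.9] [183 132  77   5 133] [0.7137 0.1459 0.025 ]
top white [307.5 140.
[... 793 characters left out ...]
[ 0.4795 -0.169   0.064 ]
top brass [351.8 206.7] [346 201  13  13  90] [ 0.4563 -0.3264  0.064 ]
top yellow [235.2 145. ] [233 143   5   5  19] [0.6487 0.0835 0.145 ]
[[-0.901  0.433  0.   ]
 [ 0.433  0.901  0.   ]
 [-0.     0.    -1.   ]]
{'fx': 283.4247764328771, 'fy': 283.4247764328771, 'cx': 253.9576593860743, 'cy': 191.58491160734806, 'world_to_cam': array([[ 4.32404154e-01,  9.01679630e-01, -7.01660075e-04,
        -5.74322478e-01],
       [ 8.57327672e-01, -4.10893688e-01,  3.10089730e-01,
        -4.07538666e-02],
       [ 2.79313285e-01, -1.34685640e-01, -9.50707035e-01,
         3.80889100e-01],
       [ 0.00000000e+00,  0.00000000e+00,  0.00000000e+00,
         1.00000000e+00]])}
```

Request:
{"fn": "play_rows", "kwargs": {
  "moves": [
    {"claw":8.5,"delta_pos":[-50.5,-51.9,3],"twist":-28},
    {"claw":8.5,"delta_pos":[-50.5,-51.9,3],"twist":-28},
    {"claw":8.5,"delta_pos":[-50.5,-51.9,3],"twist":-28},
    {"claw":8.5,"delta_pos":[-50.5,-51.9,3],"twist":-28},
    {"claw":8.5,"delta_pos":[-50.5,-51.9,3],"twist":-28},
    {"claw":8.5,"delta_pos":[-50.5,-51.9,3],"twist":-28},
    {"claw":8.5,"delta_pos":[-50.5,-51.9,3],"twist":-28},
    {"claw":8.5,"delta_pos":[-50.5,-51.9,3],"twist":-28},
    {"claw":8.5,"delta_pos":[-50.5,-51.9,3],"twist":-28},
    {"claw":8.5,"delta_pos":[-50.5,-51.9,3],"twist":-28},
    {"claw":8.5,"delta_pos":[-50.5,-51.9,3],"twist":-28},
    {"claw":8.5,"delta_pos":[-50.5,-51.9,3],"twist":-28}
  ]
}}

```text
clock: 2.3
tcp_pos: [0.4801, -0.1711, 0.2012]
orientation: [0.0, -0.019, 1.0, -0.0]
wrist_force: [0.3, 0.2, 0.4]
finger_gap: 0.0848
```

Request:
{"fn": "play_rows", "kwargs": {
  "moves": [
    {"claw":8.5,"delta_pos":[0,0,0],"twist":0},
    {"claw":8.5,"delta_pos":[0,0,0],"twist":0}
  ]
}}

```text
clock: 2.55
tcp_pos: [0.479, -0.1677, 0.2011]
orientation: [-0.0, -0.02, 1.0, 0.0]
wrist_force: [0.9, 0.3, -0.4]
finger_gap: 0.0849
```

```bash
cat >> h.py <<'E'
def look(fn,z,draw=()):
    k=imaging.camera_info("wrist");im=imaging.read_camera("wrist")[:,:,::-1].copy()
    h,s,v=cv2.split(cv2.cvtColor(im,cv2.COLOR_BGR2HSV))
    for ce,st in blobs((h>12)&(h<28)&(s>100)&(v>100),150,20000):print("brass",ce.round(1),st,ray(k,ce,z).round(4))
    for p in draw:
        u=proj(k,np.array(p));print(p,u.round(1));cv2.circle(im,tuple(int(x) for x in u),4,(255,0,255),1)
    cv2.imwrite(fn,im)
E
python3 - <<'E'
from h import *
s=get_state();print(s["clock"],s["tcp_pos"],s["orientation"])
look("pics/w1.png",.064,[(0.4795,-0.169,.064),(0.4563,-0.3264,.064)])
for p in((0.4795,-0.169,.022),(0.5185,.129,.045),(.522,.044,.045)):print(toolrel(p,s).round(2))
E
```

```text
2.55 [ 0.47899161 -0.16774216  0.20107148] [-3.99713853e-04 -2.02463956e-02  9.99794835e-01  4.59623830e-04]
brass [106.5 148.7] [  74  126   67   49 2423] [ 0.4515 -0.3154  0.064 ]
brass [253.3 177.1] [ 232  151   44   51 1520] [ 0.4746 -0.169   0.064 ]
brass [248.2 313.5] [ 228  293   41   44 1212] [ 0.6451 -0.1682  0.064 ]
(0.4795, -0.169, 0.064) [253.1 181.7]
(0.4563, -0.3264, 0.064) [ 96. 153.]
[-0.06 -0.14 17.91]
[-5.16 29.48 15.63]
[-5.17 20.97 15.62]
```

View pics/w1.png

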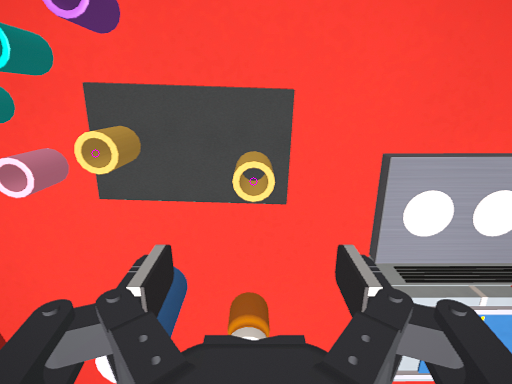

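The projected positions fall on both ring centres, (254,181) and (97,152), so I descend and grasp sleeve b.

Request:
{"fn": "play_rows", "kwargs": {
  "force": 40,
  "moves": [
    {"claw":8.5,"delta_pos":[-0.1,-0.1,6],"twist":0},
    {"claw":8.5,"delta_pos":[-0.1,-0.1,12],"twist":0},
    {"claw":8.5,"delta_pos":[-0.1,-0.1,16],"twist":0},
    {"claw":8.5,"delta_pos":[-0.1,-0.1,17.9],"twist":0},
    {"claw":8.5,"delta_pos":[-0.1,-0.1,17.9],"twist":0},
    {"claw":3.8,"delta_pos":[-0.1,-0.1,17.9],"twist":0},
    {"claw":3.8,"delta_pos":[-0.1,-0.1,17.9],"twist":0},
    {"claw":3.8,"delta_pos":[-0.1,-0.1,17.9],"twist":0},
    {"claw":3.8,"delta_pos":[-0.1,-0.1,17.9],"twist":0},
    {"claw":3.8,"delta_pos":[-0.1,-0.1,17.9],"twist":0},
    {"claw":3.8,"delta_pos":[-0.1,-0.1,17.9],"twist":0},
    {"claw":3.8,"delta_pos":[-0.1,-0.1,17.9],"twist":0}
  ]
}}

```text
clock: 4.1
tcp_pos: [0.4816, -0.1693, 0.0239]
orientation: [0.001, -0.021, 1.0, -0.0]
wrist_force: [-0.3, 1.3, 5.6]
finger_gap: 0.044
```

Request:
{"fn": "play_rows", "kwargs": {
  "moves": [
    {"claw":3.8,"delta_pos":[0,0,-3],"twist":0},
    {"claw":3.8,"delta_pos":[0,0,-7],"twist":0},
    {"claw":3.8,"delta_pos":[0,0,-12],"twist":0},
    {"claw":3.8,"delta_pos":[0,0,-12],"twist":0}
  ]
}}

```text
clock: 4.6
tcp_pos: [0.4834, -0.1706, 0.1469]
orientation: [0.004, -0.02, 1.0, -0.002]
wrist_force: [0.3, -1.2, -2.9]
finger_gap: 0.0434
```

Run:
```python
from h import *
s=get_state();print(s["clock"],s["tcp_pos"],s["orientation"],s["finger_gap"],s["wrist_force"])
for p in((0.5185,.129,.044),(.522,.044,.044)):print(toolrel(p,s).round(2))
look("pics/w2.png",.18)
```

```text
4.6 [ 0.4833556  -0.17062311  0.14688471] [ 0.00395702 -0.02044107  0.99978084 -0.00218356] 0.04336637194216134 [ 0.27341224 -1.2446399  -2.88065099]
[-4.66 29.84 10.19]
[-4.66 21.33 10.23]
brass [ 81.6 151.7] [  38  124   86   60 3310] [ 0.4254 -0.2404  0.18  ]
brass [254.1 264.2] [ 204  197  101  143 7924] [ 0.4729 -0.1712  0.18  ]
```

View pics/w2.png

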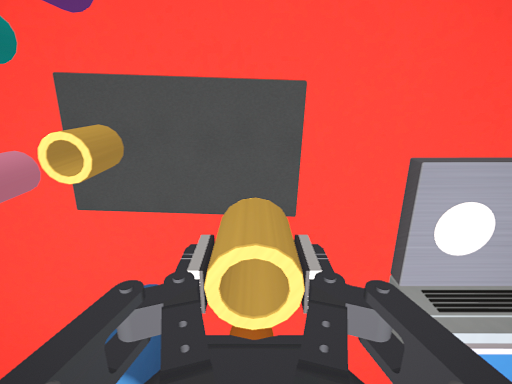

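Sleeve b is held upright between the pads with its ring at (255,286). Next I carry it to disc1.

Request:
{"fn": "play_rows", "kwargs": {
  "moves": [
    {"claw":3.8,"delta_pos":[-4.0,29.8,0],"twist":0},
    {"claw":3.8,"delta_pos":[-4.0,29.8,0],"twist":0},
    {"claw":3.8,"delta_pos":[-4.0,29.8,0],"twist":0},
    {"claw":3.8,"delta_pos":[-4.0,29.8,0],"twist":0},
    {"claw":3.8,"delta_pos":[-4.0,29.8,0],"twist":0},
    {"claw":3.8,"delta_pos":[-4.0,29.8,0],"twist":0},
    {"claw":3.8,"delta_pos":[-4.0,29.8,0],"twist":0},
    {"claw":3.8,"delta_pos":[-4.0,29.8,0],"twist":0},
    {"claw":3.8,"delta_pos":[-4.0,29.8,0],"twist":0},
    {"claw":3.8,"delta_pos":[-4.0,29.8,0],"twist":0}
  ]
}}

```text
clock: 5.9
tcp_pos: [0.5084, 0.1294, 0.1424]
orientation: [0.0, -0.02, 1.0, 0.0]
wrist_force: [-0.2, 0.5, -2.4]
finger_gap: 0.0436
```

Run:
```python
from h import *
s=get_state();print(s["clock"],s["tcp_pos"],s["orientation"],s["finger_gap"],s["wrist_force"])
k=imaging.camera_info("wrist");zt=s["tcp_pos"][2]+.04
im=imaging.read_camera("wrist")[:,:,::-1].copy()
h,sa,v=cv2.split(cv2.cvtColor(im,cv2.COLOR_BGR2HSV))
m=((h>12)&(h<32)&(sa>60)&(v>205)).astype(np.uint8)   # bright rim
n,l,st,ce=cv2.connectedComponentsWithStats(m);i=1+np.argmax(st[1:,4])
e=cv2.fitEllipse(cv2.findContours((l==i).astype(np.uint8),0,2)[0][0]);print(st[i],e)
p=ray(k,e[0],zt);print("sleeve",p, "move tool cm",toolrel(np.r_[s["tcp_pos"]]+np.r_[.5185-p[0],.129-p[1],0],s).round(2))
cv2.ellipse(im,e,(255,0,255),1);cv2.imwrite("pics/w3.png",im)
```

```text
5.9 [0.5084357  0.12939245 0.14236412] [ 8.45699579e-05 -1.96328846e-02  9.99807252e-01  2.93675386e-05] 0.04360110186544529 [-0.19848335  0.46331197 -2.38153637]
[ 204  245  100   85 3232] ((253.8823699951172, 286.9259338378906), (82.79186248779297, 98.30888366699219), 90.61976623535156)
sleeve [0.50507999 0.12891414 0.18236412] move tool cm [-1.34 -0.04  0.  ]
```

View pics/w3.png

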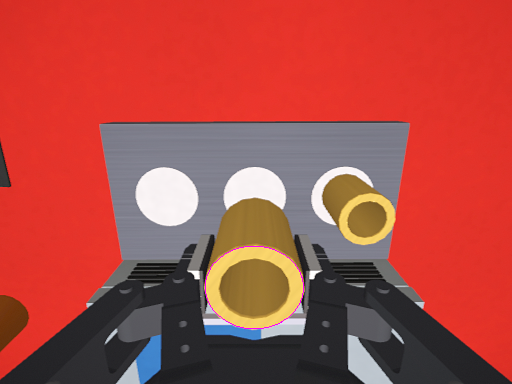

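Fit is good. Sleeve is centred in y over disc1, needs 1.25 cm more in x. Lower and release.

Request:
{"fn": "play_rows", "kwargs": {
  "moves": [
    {"claw":3.8,"delta_pos":[-1.25,0,0],"twist":0},
    {"claw":3.8,"delta_pos":[-1.25,0,4],"twist":0},
    {"claw":3.8,"delta_pos":[-1.25,0,7.5],"twist":0},
    {"claw":3.8,"delta_pos":[-1.25,0,9],"twist":0},
    {"claw":3.8,"delta_pos":[-1.25,0,9.6],"twist":0},
    {"claw":3.8,"delta_pos":[-1.25,0,9.7],"twist":0},
    {"claw":3.8,"delta_pos":[-1.25,0,9.7],"twist":0},
    {"claw":3.8,"delta_pos":[-1.25,0,9.7],"twist":0}
  ]
}}

```text
clock: 6.95
tcp_pos: [0.5216, 0.1309, 0.0463]
orientation: [0.001, -0.02, 1.0, 0.0]
wrist_force: [0.4, -0.2, -1.7]
finger_gap: 0.0439
```

Request:
{"fn": "play_rows", "kwargs": {
  "moves": [
    {"claw":6.0,"delta_pos":[0,0,0],"twist":0},
    {"claw":6.0,"delta_pos":[0,0,0],"twist":0},
    {"claw":6.0,"delta_pos":[0,0,0],"twist":0},
    {"claw":6.0,"delta_pos":[0,0,0],"twist":0},
    {"claw":6.0,"delta_pos":[0,0,-3],"twist":0},
    {"claw":6.0,"delta_pos":[0,0,-7],"twist":0},
    {"claw":6.0,"delta_pos":[0,0,-12],"twist":0},
    {"claw":6.0,"delta_pos":[0,0,-15],"twist":0},
    {"claw":6.0,"delta_pos":[0,0,-15],"twist":0},
    {"claw":6.0,"delta_pos":[0,0,-15],"twist":0}
  ]
}}

```text
clock: 8.2
tcp_pos: [0.5203, 0.1308, 0.1945]
orientation: [-0.001, -0.02, 1.0, 0.0]
wrist_force: [-0.1, 0.0, -1.3]
finger_gap: 0.06
```

Run:
```python
from h import *
s=get_state();print(s["clock"],s["tcp_pos"],s["orientation"],s["finger_gap"],s["wrist_force"])
print(toolrel((0.4563,-0.3264,.022),s).round(2))
look("pics/w4.png",.085,[(.5185,.129,.085),(.515,.2137,.085),(.522,.044,.025)])
```

```text
8.2 [0.52032264 0.13078396 0.1944541 ] [-5.07330431e-04 -2.04879248e-02  9.99789972e-01  4.93525034e-06] 0.05997966004642298 [-0.09124956  0.03543467 -1.29544163]
[  8.25 -45.42  17.25]
brass [340.5 179.5] [ 312  152   58   55 2173] [0.5074 0.2097 0.085 ]
brass [254.  183.5] [ 231  155   47   55 1712] [0.5146 0.1301 0.085 ]
brass [ 23.6 288.4] [   0  263   53   57 1340] [ 0.6399 -0.1078  0.085 ]
brass [202.5 322.6] [192 304  22  40 565] [0.6766 0.08   0.085 ]
(0.5185, 0.129, 0.085) [252.7 187.5]
(0.515, 0.2137, 0.085) [343.6 187.5]
(0.522, 0.044, 0.025) [177.9 171.8]
```

View pics/w4.png

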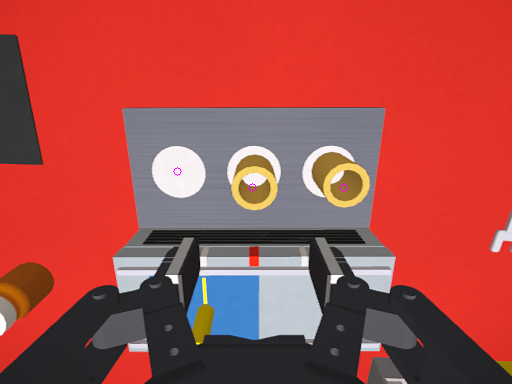

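Sleeve b stands on disc1, ring at (254,188) against the predicted (253,187.5). Next is sleeve c, with a narrower opening because the pink decoy is close.

Request:
{"fn": "play_rows", "kwargs": {
  "moves": [
    {"claw":6.0,"delta_pos":[8.2,-45.4,0],"twist":0},
    {"claw":6.0,"delta_pos":[8.2,-45.4,0],"twist":0},
    {"claw":6.0,"delta_pos":[8.2,-45.4,0],"twist":0},
    {"claw":6.0,"delta_pos":[8.2,-45.4,0],"twist":0},
    {"claw":6.0,"delta_pos":[8.2,-45.4,0],"twist":0},
    {"claw":6.0,"delta_pos":[8.2,-45.4,0],"twist":0},
    {"claw":6.0,"delta_pos":[8.2,-45.4,0],"twist":0},
    {"claw":6.0,"delta_pos":[8.2,-45.4,0],"twist":0},
    {"claw":6.0,"delta_pos":[8.2,-45.4,0],"twist":0},
    {"claw":6.0,"delta_pos":[8.2,-45.4,0],"twist":0},
    {"claw":6.0,"delta_pos":[8.2,-45.4,0],"twist":0},
    {"claw":6.0,"delta_pos":[8.2,-45.4,0],"twist":0}
  ]
}}

```text
clock: 9.75
tcp_pos: [0.4578, -0.3249, 0.1955]
orientation: [0.0, -0.021, 1.0, 0.0]
wrist_force: [-0.2, 0.3, 0.4]
finger_gap: 0.0601
```

Run:
```python
from h import *
s=get_state();print(s["clock"],s["tcp_pos"],s["orientation"])
print(toolrel((0.4563,-0.3264,.022),s).round(2))
look("pics/w5.png",.064,[(.4563,-.3264,.064)])
```

```text
9.75 [ 0.45782219 -0.32492295  0.19548347] [ 8.07523860e-05 -2.14122257e-02  9.99770729e-01  1.35890348e-05]
[ 0.16 -0.14 17.35]
brass [253.1 176.2] [ 231  150   45   52 1561] [ 0.4512 -0.3266  0.064 ]
brass [370.2 344.7] [361 339  23  13 170] [ 0.6598 -0.1728  0.064 ]
(0.4563, -0.3264, 0.064) [253.  181.1]
```

View pics/w5.png

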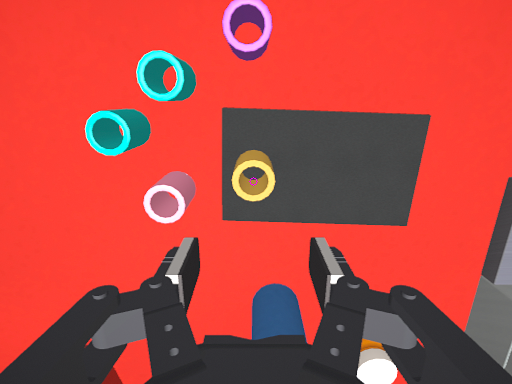

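Prediction sits in the ring at (253,180); I descend and grasp.

Request:
{"fn": "play_rows", "kwargs": {
  "force": 40,
  "moves": [
    {"claw":6.0,"delta_pos":[0.1,-0.15,6],"twist":0},
    {"claw":6.0,"delta_pos":[0.1,-0.15,12],"twist":0},
    {"claw":6.0,"delta_pos":[0.1,-0.15,15.5],"twist":0},
    {"claw":6.0,"delta_pos":[0.1,-0.15,17.3],"twist":0},
    {"claw":6.0,"delta_pos":[0.1,-0.15,17.3],"twist":0},
    {"claw":3.8,"delta_pos":[0.1,-0.15,17.3],"twist":0},
    {"claw":3.8,"delta_pos":[0.1,-0.15,17.3],"twist":0},
    {"claw":3.8,"delta_pos":[0.1,-0.15,17.3],"twist":0},
    {"claw":3.8,"delta_pos":[0.1,-0.15,17.3],"twist":0},
    {"claw":3.8,"delta_pos":[0.1,-0.15,17.3],"twist":0},
    {"claw":3.8,"delta_pos":[0.1,-0.15,17.3],"twist":0}
  ]
}}

```text
clock: 11.18
tcp_pos: [0.4573, -0.3283, 0.0234]
orientation: [0.001, -0.02, 1.0, -0.001]
wrist_force: [0.7, 1.0, 6.0]
finger_gap: 0.0438
```

Request:
{"fn": "play_rows", "kwargs": {
  "moves": [
    {"claw":3.8,"delta_pos":[0,0,-3],"twist":0},
    {"claw":3.8,"delta_pos":[0,0,-7],"twist":0},
    {"claw":3.8,"delta_pos":[0,0,-12],"twist":0},
    {"claw":3.8,"delta_pos":[0,0,-12],"twist":0}
  ]
}}

```text
clock: 11.68
tcp_pos: [0.4585, -0.3298, 0.1464]
orientation: [0.003, -0.02, 1.0, -0.003]
wrist_force: [0.5, -0.6, -2.2]
finger_gap: 0.0436
```

Request:
{"fn": "play_rows", "kwargs": {
  "moves": [
    {"claw":3.8,"delta_pos":[-5,36.9,0],"twist":0},
    {"claw":3.8,"delta_pos":[-5,36.9,0],"twist":0},
    {"claw":3.8,"delta_pos":[-5,36.9,0],"twist":0},
    {"claw":3.8,"delta_pos":[-5,36.9,0],"twist":0},
    {"claw":3.8,"delta_pos":[-5,36.9,0],"twist":0},
    {"claw":3.8,"delta_pos":[-5,36.9,0],"twist":0},
    {"claw":3.8,"delta_pos":[-5,36.9,0],"twist":0},
    {"claw":3.8,"delta_pos":[-5,36.9,0],"twist":0},
    {"claw":3.8,"delta_pos":[-5,36.9,0],"twist":0},
    {"claw":3.8,"delta_pos":[-5,36.9,0],"twist":0},
    {"claw":3.8,"delta_pos":[-5,36.9,0],"twist":0}
  ]
}}

```text
clock: 13.05
tcp_pos: [0.4914, 0.042, 0.1422]
orientation: [0.0, -0.019, 1.0, 0.0]
wrist_force: [-0.2, -0.2, -2.2]
finger_gap: 0.0434
```

Run:
```python
from h import *
s=get_state();print(s["clock"],s["tcp_pos"],s["orientation"],s["finger_gap"],s["wrist_force"])
k=imaging.camera_info("wrist");zt=s["tcp_pos"][2]+.04
im=imaging.read_camera("wrist")[:,:,::-1].copy()
h,sa,v=cv2.split(cv2.cvtColor(im,cv2.COLOR_BGR2HSV))
m=((h>12)&(h<32)&(sa>60)&(v>205)).astype(np.uint8)
n,l,st,ce=cv2.connectedComponentsWithStats(m);i=1+np.argmax(st[1:,4])
e=cv2.fitEllipse(cv2.findContours((l==i).astype(np.uint8),0,2)[0][0]);print(st[i],e)
p=ray(k,e[0],zt);print("sleeve",p, "move tool cm",toolrel(np.r_[s["tcp_pos"]]+np.r_[.522-p[0],.044-p[1],0],s).round(2))
```

```text
13.05 [0.49141879 0.04201093 0.1422482 ] [ 3.70244037e-06 -1.94786425e-02  9.99810273e-01  2.62617727e-05] 0.04339162755299805 [-0.2371009  -0.24957604 -2.16602424]
[ 204  248  100   85 3247] ((253.92465209960938, 289.7985534667969), (82.86244201660156, 98.54480743408203), 90.49976348876953)
sleeve [0.48955572 0.04160929 0.1822482 ] move tool cm [-3.25  0.11  0.  ]
```

Request:
{"fn": "play_rows", "kwargs": {
  "moves": [
    {"claw":3.8,"delta_pos":[-3.2,0.1,0],"twist":0},
    {"claw":3.8,"delta_pos":[-3.2,0.1,2],"twist":0},
    {"claw":3.8,"delta_pos":[-3.2,0.1,5],"twist":0},
    {"claw":3.8,"delta_pos":[-3.2,0.1,8],"twist":0},
    {"claw":3.8,"delta_pos":[-3.2,0.1,9.3],"twist":0},
    {"claw":3.8,"delta_pos":[-3.2,0.1,9.7],"twist":0},
    {"claw":3.8,"delta_pos":[-3.2,0.1,9.7],"twist":0},
    {"claw":3.8,"delta_pos":[-3.2,0.1,9.7],"twist":0}
  ]
}}

```text
clock: 14.1
tcp_pos: [0.5243, 0.0453, 0.0464]
orientation: [0.001, -0.02, 1.0, -0.0]
wrist_force: [-0.8, -0.5, -1.5]
finger_gap: 0.0436
```

Request:
{"fn": "play_rows", "kwargs": {
  "moves": [
    {"claw":6.0,"delta_pos":[0,0,0],"twist":0},
    {"claw":6.0,"delta_pos":[0,0,0],"twist":0},
    {"claw":6.0,"delta_pos":[0,0,0],"twist":0},
    {"claw":6.0,"delta_pos":[0,0,0],"twist":0},
    {"claw":6.0,"delta_pos":[0,0,-3],"twist":0},
    {"claw":6.0,"delta_pos":[0,0,-7],"twist":0},
    {"claw":6.0,"delta_pos":[0,0,-12],"twist":0},
    {"claw":6.0,"delta_pos":[0,0,-15],"twist":0},
    {"claw":6.0,"delta_pos":[0,0,-15],"twist":0},
    {"claw":6.0,"delta_pos":[0,0,-15],"twist":0}
  ]
}}

```text
clock: 15.35
tcp_pos: [0.5228, 0.0454, 0.1944]
orientation: [-0.001, -0.02, 1.0, 0.0]
wrist_force: [-0.3, 0.6, -1.0]
finger_gap: 0.0599
```

Run:
```python
from h import *
s=get_state();print(s["clock"],s["tcp_pos"],s["orientation"],s["finger_gap"],s["wrist_force"])
look("pics/w6.png",.085,[(.5185,.129,.085),(.515,.2137,.085),(.522,.044,.085),(.6505,.0845,.145)])
print(toolrel((.6505,.0845,.108),s).round(2))
```

```text
15.35 [0.52280318 0.04537295 0.19442656] [-5.31215250e-04 -2.04420790e-02  9.99790893e-01  9.56324732e-05] 0.0598946927169059 [-0.27244047  0.57708438 -0.96808212]
brass [424.8 179.6] [ 388  153   74   55 2875] [0.5068 0.2022 0.085 ]
brass [253.7 184.7] [ 231  156   47   55 1724] [0.5183 0.0445 0.085 ]
brass [339.7 183.2] [ 312  156   57   55 2173] [0.5135 0.1241 0.085 ]
brass [ 79.5 281.8] [ 53 264  52  35 776] [ 0.6316 -0.1331  0.085 ]
brass [289.5 320.7] [280 305  21  30 472] [0.6724 0.0902 0.085 ]
(0.5185, 0.129, 0.085) [344.2 188.6]
(0.515, 0.2137, 0.085) [435.1 188.6]
(0.522, 0.044, 0.085) [253.  188.5]
(0.6505, 0.0845, 0.145) [293.1 351.1]
[-12.93   3.39   8.63]
```

View pics/w6.png

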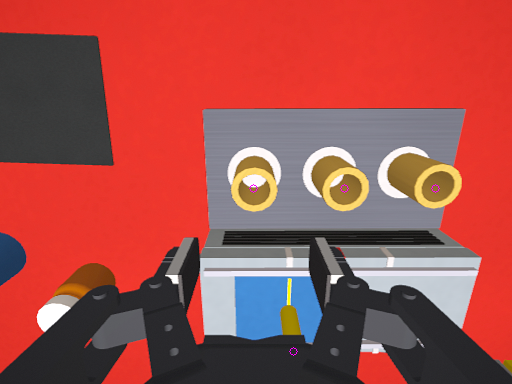

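All three sleeves stand on their discs with rings at (254,189), (345,188) and (437,186), close to the predictions. The shutter is still shut. Next, approach the post.

Request:
{"fn": "play_rows", "kwargs": {
  "moves": [
    {"claw":6.0,"delta_pos":[-12.9,3.4,0],"twist":0},
    {"claw":6.0,"delta_pos":[-12.9,3.4,0],"twist":0},
    {"claw":6.0,"delta_pos":[-12.9,3.4,0],"twist":0},
    {"claw":6.0,"delta_pos":[-12.9,3.4,0],"twist":0},
    {"claw":6.0,"delta_pos":[-12.9,3.4,0],"twist":0},
    {"claw":6.0,"delta_pos":[-12.9,3.4,0],"twist":0},
    {"claw":6.0,"delta_pos":[-12.9,3.4,4],"twist":0},
    {"claw":6.0,"delta_pos":[-12.9,3.4,7],"twist":0},
    {"claw":6.0,"delta_pos":[-12.9,3.4,8.5],"twist":0},
    {"claw":6.0,"delta_pos":[-12.9,3.4,8.5],"twist":0},
    {"claw":6.0,"delta_pos":[-12.9,3.4,8.5],"twist":0}
  ]
}}

```text
clock: 16.77
tcp_pos: [0.6517, 0.0845, 0.112]
orientation: [0.001, -0.02, 1.0, 0.0]
wrist_force: [-0.2, 0.6, 0.4]
finger_gap: 0.0599
```

Run:
```python
from h import *
s=get_state();print(s["clock"],s["tcp_pos"],s["orientation"],s["finger_gap"],s["wrist_force"])
k=imaging.camera_info("top");im=imaging.read_camera("top")[:,:,::-1].copy()
h,sa,v=cv2.split(cv2.cvtColor(im,cv2.COLOR_BGR2HSV))
for ce,st in blobs((h>12)&(h<28)&(sa>120)&(v>120),30,900):print(ce.round(1),st,ray(k,ce,.085).round(4))
a=im[100:240,150:290];cv2.imwrite("pics/t2.png",cv2.resize(a,(600,600),interpolation=cv2.INTER_CUBIC))
```

```text
16.775 [0.65165303 0.0845402  0.11198099] [ 1.24688751e-03 -2.04149541e-02  9.99790815e-01  2.65183551e-05] 0.059873018015949866 [-0.20974846  0.64924529  0.41442298]
```

View pics/t2.png

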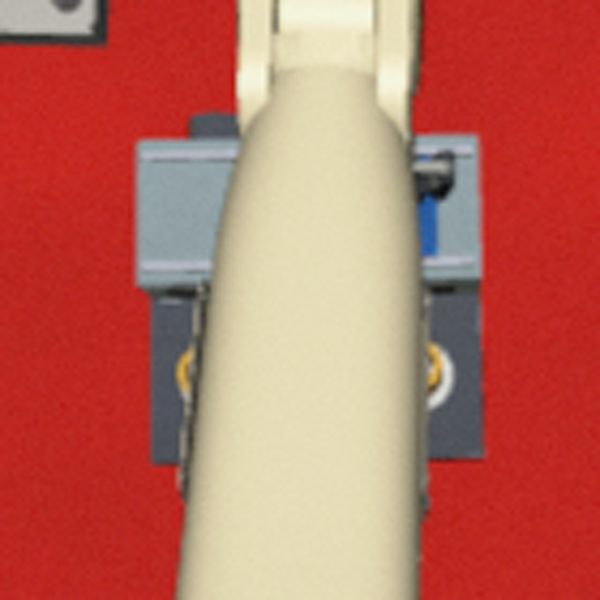

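The arm hides most of the row in the top view, with only parts of the outer rings showing. I close on the post.

Request:
{"fn": "play_rows", "kwargs": {
  "force": 60,
  "moves": [
    {"claw":1.2,"delta_pos":[0,0,0],"twist":0},
    {"claw":1.2,"delta_pos":[0,0,0],"twist":0},
    {"claw":1.2,"delta_pos":[0,0,0],"twist":0},
    {"claw":1.2,"delta_pos":[0,0,0],"twist":0},
    {"claw":1.2,"delta_pos":[0,0,0],"twist":0},
    {"claw":1.2,"delta_pos":[0,0,0],"twist":0},
    {"claw":1.2,"delta_pos":[0,0,0],"twist":0},
    {"claw":1.2,"delta_pos":[0,0,0],"twist":0}
  ]
}}

```text
clock: 17.82
tcp_pos: [0.6511, 0.0858, 0.1111]
orientation: [0.001, -0.021, 1.0, 0.001]
wrist_force: [-0.5, 4.8, 3.9]
finger_gap: 0.0165
```

Run:
```python
from h import *
s=get_state();print(s["clock"],s["tcp_pos"],s["finger_gap"],s["wrist_force"])
look("pics/w7.png",.085,[(.6484,.1345,.145)])
```

```text
17.825 [0.65113292 0.08576078 0.11110573] 0.016495530155790594 [-0.54391252  4.79823049  3.89017047]
brass [193.3  26.2] [ 144    0   91   60 3233] [0.5361 0.0486 0.085 ]
brass [338.9  25.3] [ 295    0   99   59 3770] [0.5324 0.1251 0.085 ]
brass [462.9  24. ] [ 417    0   95   55 4354] [0.529  0.1902 0.085 ]
brass [253.9 248.6] [ 236  222   37   59 1380] [0.6666 0.086  0.085 ]
(0.6484, 0.1345, 0.145) [362.6 283.5]
```

View pics/w7.png

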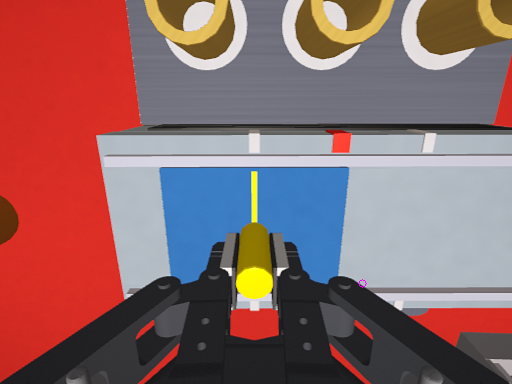

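The post is gripped at (254,280) in line with the white marks, and the sleeves are well inside their discs. I slide it 50 mm.

Request:
{"fn": "play_rows", "kwargs": {
  "moves": [
    {"claw":1.2,"delta_pos":[0,0.7,0],"twist":0},
    {"claw":1.2,"delta_pos":[0,1.4,0],"twist":0},
    {"claw":1.2,"delta_pos":[0,2.1,0],"twist":0},
    {"claw":1.2,"delta_pos":[0,2.8,0],"twist":0},
    {"claw":1.2,"delta_pos":[0,3.5,0],"twist":0},
    {"claw":1.2,"delta_pos":[0,4.2,0],"twist":0},
    {"claw":1.2,"delta_pos":[0,4.8,0],"twist":0},
    {"claw":1.2,"delta_pos":[0,5.1,0],"twist":0},
    {"claw":1.2,"delta_pos":[0,5.1,0],"twist":0},
    {"claw":1.2,"delta_pos":[0,5.1,0],"twist":0},
    {"claw":1.2,"delta_pos":[0,5.1,0],"twist":0},
    {"claw":1.2,"delta_pos":[0,5.1,0],"twist":0}
  ]
}}

```text
clock: 19.38
tcp_pos: [0.6491, 0.1322, 0.1111]
orientation: [0.0, -0.019, 1.0, -0.003]
wrist_force: [-1.7, -8.8, 6.6]
finger_gap: 0.0167
```

Run:
```python
from h import *
s=get_state();print(s["clock"],s["tcp_pos"],s["finger_gap"],s["wrist_force"],s["qvel"].round(3))
look("pics/w8.png",.085,[(.6484,.1345,.145)])
```

```text
19.375 [0.64911666 0.13216866 0.11110658] 0.016678010252946494 [-1.67004754 -8.83823871  6.56531355] [-0.001 -0.001  0.002 -0.001 -0.001  0.   ]
brass [118.   24.9] [  54    0  116   60 5058] [0.5348 0.0553 0.085 ]
brass [260.7  26.8] [ 220    0   84   59 2622] [0.5328 0.1307 0.085 ]
brass [401.9  21.7] [ 352    0  118   55 4614] [0.5277 0.2044 0.085 ]
brass [254.  248.7] [ 236  222   37   61 1382] [0.6646 0.1322 0.085 ]
(0.6484, 0.1345, 0.145) [259.4 283.6]
```

View pics/w8.png

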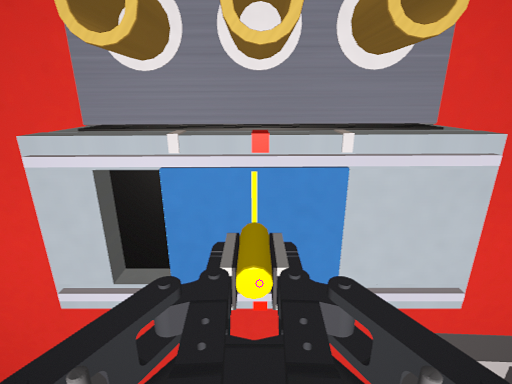

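The post line at column 254 is about 3 mm short of the red mark at column 260, so I add 3 mm.

Request:
{"fn": "play_rows", "kwargs": {
  "moves": [
    {"claw":1.2,"delta_pos":[0,0.3,0],"twist":0},
    {"claw":1.2,"delta_pos":[0,0.3,0],"twist":0},
    {"claw":1.2,"delta_pos":[0,0.3,0],"twist":0},
    {"claw":1.2,"delta_pos":[0,0.3,0],"twist":0},
    {"claw":1.2,"delta_pos":[0,0.3,0],"twist":0},
    {"claw":1.2,"delta_pos":[0,0.3,0],"twist":0},
    {"claw":1.2,"delta_pos":[0,0.3,0],"twist":0},
    {"claw":1.2,"delta_pos":[0,0.3,0],"twist":0}
  ]
}}

```text
clock: 20.42
tcp_pos: [0.649, 0.135, 0.1111]
orientation: [0.0, -0.019, 1.0, -0.003]
wrist_force: [-2.0, -9.7, 6.3]
finger_gap: 0.0164
```

Run:
```python
from h import *
s=get_state();print(s["clock"],s["tcp_pos"],s["finger_gap"],s["wrist_force"],np.abs(s["qvel"]).max())
im=imaging.read_camera("wrist")[:,:,::-1];h,sa,v=cv2.split(cv2.cvtColor(im,cv2.COLOR_BGR2HSV))
r=((h<6)|(h>174))&(sa>150)&(v>120);y=(h>24)&(h<34)&(sa>150)&(v>150)
print("red mark col",[ (c.round(1),t[:4]) for c,t in blobs(r[130:155,200:320],50,900)],"line col",np.nonzero(y[175:215])[1].mean()-200)
if abs(s["tcp_pos"][1]-.1345)<.004 and s["wrist_force"][1]<-5: print(env.hand_in())
```

```text
20.425 [0.64899385 0.13501053 0.11109924] 0.016431696798899862 [-2.04414722 -9.72563123  6.29379473] 0.0013818200606509046
red mark col [(array([55. , 10.7]), array([47,  0, 17, 23], dtype=int32))] line col 53.5
the job is handed in; nothing more can be done
None
```

I put the two brass sleeves from the mat on the middle and -y discs, released them, then slid the shutter by its post to half travel. I handed the job in at about 20 s with the fingers still gripping the post.

**Row:** Wrist pictures after each release showed the sleeve rings within about 3 mm of where they should be, all upright. The shutter was still shut when the row was complete. A later top-camera check of the row failed because the arm hid most of it, so the row rests on the wrist pictures alone. The last of those was taken during the slide.

**Shutter:** The post line was 1.5 pixels from the red mark, under 1 mm. By TCP travel the shutter was at about 49–50 mm. The wrist force along the slide was about 9.7 N, against the roughly 10 N expected, and the arm was at rest.

**Bystanders:** I saw no contact with the can, jar or wrench, but I did not re-measure their positions.

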